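# Hook a loaf tin out of a gap and centre it on the scale

## Robot

A 7-joint arm with a two-finger parallel gripper is mounted at the origin on the work surface. World frame = base frame: x ahead of the robot, y to its left, z up, the work surface at z = 0. Lengths are in m, angles in rad, forces in N, time in s.
With the tool pointing down it reaches from about 0.4 to 0.85 m from the base axis. Payload 10.4 kg.
Tool frame: the origin (TCP) lies between the finger pads; the fingertips stand r.nose_length ahead of it and the grasp point (between the pads) lies 6 mm ahead of it (r.nose_length is the distance from the TCP to the fingertips, in m); z points along the fingers, x is the direction in which the jaws open and shut, and the axes are right-handed (so a half turn about z gives the same grasp; the last joint's range is limited). The gripper opens to 87 mm and grips with 3 to 60 N. Pads are 19 mm wide; open, the fingers measure 117 mm over their backs; the gripper's body (75 mm by 190 mm) begins 51 mm behind the grasp point.
Start: joints at [-1.173, 0.332, -0.065, 1.46, 0.022, 1.35, -0.088], TCP at [0.255, 0.571, 0.248] pointing down, gripper open.
Joint ranges: [-2.6, 2.6], [-0.5, 2.12], [-1.47, 1.34], [0.16, 2.42], [-1.27, 4.41], [0.06, 2.06], [-2.6, 2.6]. Speed limits (rad/s): [2.22, 2.22, 2.79, 2.79, 3.14, 3.14, 3.14].

## Interface

Orientations are given as a unit quaternion [x, y, z, w].
In Python, from bench import r gives the robot as it stands. The module is installed in compiled form; this text tells all that it offers.
- The arm moves only by the shell command python3 -m creep 'ROWS' [OPENING] [FORCE]. ROWS is JSON, a list of rows, each an object of numbers: "x", "y", "z": the shift along the world's x, y, z in m; "spin": the turn about the world's z in degrees. In form: [{"x": .., "y": .., "z": .., "spin": ..}, ...]. A call has 1 to 12 rows; each row is the pose to reach, as a shift and turn from the pose commanded when the call began; what a row does not reach only later rows make up. A row lasts 1/8 s, in which the tool goes at most 62.5 mm and 10.7 degrees, less where a joint would pass 70% of its speed; a pose out of reach is approached as far as the arm can. A call with a gripper value outside its range is refused whole. OPENING is the finger opening in m, from 0 to 0.087, set as the call begins (- or left out, the last holds). The fingers move at their own pace and stop on an object; FORCE is the grip in N (left out, the last holds). Time passes only in rows, so rows that repeat a pose let the fingers close. It gives the time, the measured TCP pose, the force and the opening at its end, in the units of the state.
- r.read_state(): the state, without advancing time (a new reading comes with each control period).
- r.camera(name): name is "side" or "top" or "wrist"; returns a dict with "pixels" (384x512x3 uint8, blue, green, red), "z_map" (384x512 float32, m along the optical axis (not along the pixel's ray), 0 where there is no reading), "K" (3x3 intrinsics, pixels), "R" (3x3) and "t" (3): a world point X has camera coordinates R X + t. Camera axes: x right, y down, z forward; pixel columns grow to the right and rows downward; lengths in m; the calibration is good to about 2 mm. A picture is of the moment at which its call begins.
- r.close_job(): hands the job in, once; it reports no verdict.
The state is a dict: "time": time; "joint_positions": joint angles; "joint_vel": joint speeds; "joint_torque": joint torques, N m; "ee_pos": TCP position; "eef_rot": TCP orientation; "ft_force": force on the tool from outside, world axes, zero at the start; "torque": the same for the moment, N m; "width": finger opening in m.
Only numpy, scipy, OpenCV 4.12 (cv2) and the standard library are available. Lean on these libraries where they do the work, as an engineer would, in place of code of your own. Each camera call takes 0.05 s, during which the arm holds its last target. There are 200 camera calls.

## Task

The loaf tin has slipped into the gap between the storage bins: draw it out with the bent hook and slide it, upright and without lifting it off, across the board onto the steel pan of the kitchen scale. Leave it centred on the pan so that no edge of the tin overhangs, and lay the hook back in the notches of its wooden rest, the bend hanging down. Leave the other things on the counter where they are.

Things in the scene. Friction and masses are not known exactly. Their poses are not given: they have to be found in the camera images.
- tin: dark steel open loaf tin, straight-sided, 90 (its x) x 130 (its y) x 45 high, walls and floor 4 thick, about 0.3 kg. Origin: centre of its underside; z up. Starts inside the gap, long side along the gap, its near end 30 to 70 behind the mouth; it slides easily
- tin_corner0 (a point): outer corner of the tin at its underside, +45 in the tin's x, +65 in its y
- tin_corner1 (a point): outer corner of the tin at its underside, +45 in the tin's x, -65 in its y
- tin_corner2 (a point): outer corner of the tin at its underside, -45 in the tin's x, +65 in its y
- tin_corner3 (a point): outer corner of the tin at its underside, -45 in the tin's x, -65 in its y
- board: fixed wooden board, top 24 above the table. Origin: middle of the gap's mouth, at table height; +y points out of the gap towards the scale, z up. The gap runs 240 back along -y, 104 wide, with a 60 high tub closing its back. Board reaches 130 to either side and to y = 70
- gap_mouth (a point): middle of the gap's mouth at the board's top. The bins at both sides of the gap are each 75 wide (x) and 240 long: the white one on the robot's side (board -x) has its top 134 above the table, the steel one (+x) 154
- scale: fixed flat kitchen scale 3 to 12 beyond the board's end, up to 35 to either side of the gap's line, turned up to 0.05 rad. Flat steel pan 120 (x) x 160 (y), no rim, top 22 above the table (2 below the board). Origin: under the pan's centre at table height; z up. A lower black display, 13 high, lies at y = 80 to 114
- hook: bent hook, about 0.14 kg: square wooden handle 140 long, 22 x 22, then a round steel rod, 10 diameter, along +x that bends straight down (-z) at x = 175 and ends 50 below the handle's axis. Origin: centre of the handle; x along the handle towards the bend, z up as it lies in the rest
- hook_tip (a point): lower end of the hook's bend, at (175, 0, -50) in the hook's frame
- rest: fixed wooden rest: two posts 14 thick at x = -42 and 42, each with an open-topped notch 32 wide, notch floor 70 and cheeks 86 above the table, 70 free between the posts for fingers. Origin: centre of its underside. The hook lies in it along x, its origin above the rest's, 81 above the table, bend towards +x hanging free
- mug: bystander: white mug 80 diameter, 90 high; origin centre of underside
- jar: bystander: jar 66 diameter, 100 high; origin centre of underside
- cutter: bystander: round steel pastry cutter, 50 diameter, 30 high, on the board beside the gap's mouth; origin centre of underside
- shaker: bystander: white salt shaker, 38 diameter, 53 high, on the board at the other side of the mouth; origin centre of underside
- brush: bystander: pastry brush lying on the table; origin at its underside
Mind the look-alikes: they are no part of the job. Leave any purple or red look-alike of the tin alone.

How it is judged:
By the outcome, as a careful person would: the job done as asked, in the order asked, and still so for the second after the job is handed in, with the robot touching nothing.
It also fails if it takes over 64 s, if anything falls off the work surface, if the arm or the gripper's body presses on something with over 40 N, if the wrist force passes 120 N, or if a joint passes its speed limit or range.

## Working session

There is one attempt and no reset: what is moved stays moved. The work goes in short steps, Python scripts to look and compute and a shell command to move; the robot and the scene stay as the last step left them, time stands still between calls to the robot, and variables do not carry over. Pictures are saved under pics/ and viewed, about 8 in all and at most 12, crops included, and the job is handed in when it is done.

```bash
mkdir -p pics; cat > h.py <<'E'
import numpy as np, cv2
from bench import r
def snap(n,tag):
    c=r.camera(n); cv2.imwrite(f'pics/{tag}.png',c['pixels']); np.savez(f'pics/{tag}.npz',**c); return c
def load(tag): return dict(np.load(f'pics/{tag}.npz'))
def world(c,u,v):
    z=c['z_map'][int(v),int(u)]; p=np.linalg.inv(c['K'])@[u,v,1]*z
    return c['R'].T@(p-c['t'])
def plane(c,u,v,h):
    d=c['R'].T@np.linalg.inv(c['K'])@[u,v,1]; o=-c['R'].T@c['t']
    return o+d*(h-o[2])/d[2]
def cloud(c):
    v,u=np.mgrid[:384,:512]; z=c['z_map']
    p=np.stack([u,v,np.ones_like(u)],-1)@np.linalg.inv(c['K']).T*z[...,None]
    return (p-c['t'])@c['R']
def pix(c,X):
    q=c['K']@(c['R']@np.array(X)+c['t']); return q[:2]/q[2]
E
python3 - <<'E'
from h import *
a=snap('top','top0'); b=snap('side','side0')
s=r.read_state(); print(s['time'],s['ee_pos'],s['eef_rot'],s['ft_force'],s['width'],r.nose_length)
for c in(a,b): print(-c['R'].T@c['t'])
E
```

```text
0.1 [0.25517158 0.57018429 0.24684332] [ 8.39172778e-01  5.43864538e-01 -5.20452774e-04  3.77805461e-04] [-0.43983063 -0.58950437  0.17702173] 0.08702475453469401 0.025
[ 0.38288345 -0.00181525  1.16986555]
[0.50690011 0.77325822 0.77643979]
```

View pics/top0.png

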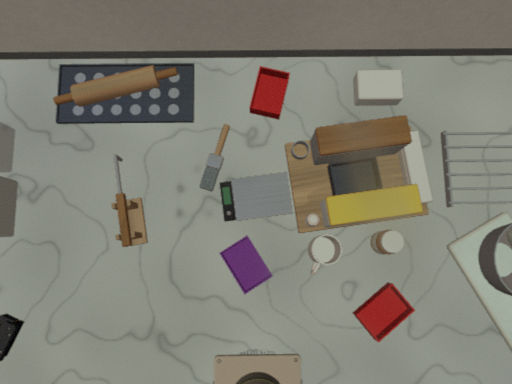

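View pics/side0.png

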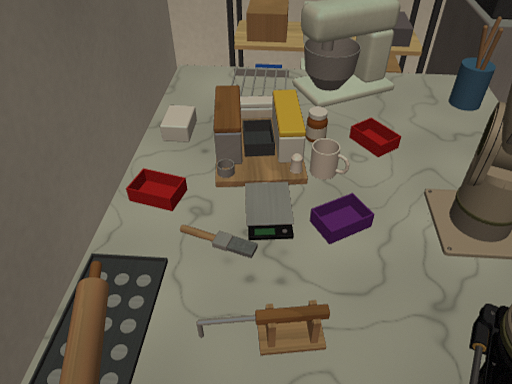

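The pictures show the hook in its rest at top (125,218), with the bend at (118,158). The board's gap opens towards the scale (image left, +y). The dark tin is at (355,178), the scale pan at (262,197), the cutter at (300,150) and the shaker at (313,219). The look-alikes are red at (270,93) and (384,312) and purple at (246,264). Only the dark tin inside the gap fits the description.

```bash
python3 - <<'E'
from h import *
c=load('top0'); P=cloud(c); b=load('side0'); im=c['pixels']
cv2.imwrite('pics/crop0.png',np.hstack([cv2.resize(im[105:245,205:435],None,fx=2.2,fy=2.2,interpolation=2),cv2.resize(im[145:252,95:155],(173,308),interpolation=2)]))
hsv=cv2.cvtColor(im,cv2.COLOR_BGR2HSV)
def rect(m,name):
    m=m.astype(np.uint8); n,l,s,ce=cv2.connectedComponentsWithStats(m); i=1+np.argmax(s[1:,4]); q=P[l==i]
    rr=cv2.minAreaRect(q[:,:2].astype(np.float32)); print(name,s[i,4],'px',ce[i].round(),'c',np.round(rr[0],4),np.round(rr[1],4),round(rr[2],2),'z',np.round(np.percentile(q[:,2],[5,50,95]),4)); return q
Z=P[...,2]; X=P[...,0];Y=P[...,1]
u,v=np.meshgrid(range(512),range(384))
box=lambda a,b_,c_,d:(u>a)&(u<b_)&(v>c_)&(v<d)
rect(box(280,435,105,240)&(Z>.125)&(Z<.142),'white/yellow bin')
rect(box(280,435,105,240)&(Z>.146)&(Z<.162),'steel bin')
rect(box(270,435,105,240)&(Z>.016)&(Z<.030),'board')
rect(box(215,293,165,225)&(Z>.017)&(Z<.027),'pan')
rect(box(325,390,150,200)&(Z>.060)&(Z<.078),'tin rim')
rect(box(325,390,150,200)&(Z>.02)&(Z<.040),'tin floor')
rect(box(100,150,145,250)&(Z>.084)&(Z<.1),'handle')
rect(box(100,127,150,196)&(Z>.06)&(Z<.1),'rod')
rect(box(100,150,190,250)&(Z>.01)&(Z<.1),'rest all')
rect(box(285,310,138,162)&(Z>.04)&(Z<.065),'cutter')
rect(box(303,322,210,228)&(Z>.04)&(Z<.09),'shaker')
for n,p in dict(bend=(119,158),rim=(355,178)).items(): print(n,world(c,*p))
E
```

```text
white/yellow bin 2737 px [374. 204.] c [ 0.5052 -0.3035] [0.075  0.2399] 7.52 z [0.1307 0.1343 0.1375]
steel bin 2654 px [363. 135.] c [ 0.6826 -0.2801] [0.0758 0.2391] 7.5 z [0.1506 0.1543 0.1575]
board 2691 px [314. 187.] c [ 0.5932 -0.2873] [0.2598 0.3697] 7.51 z [0.0206 0.0245 0.0281]
pan 2301 px [262. 196.] c [ 0.5456 -0.0187] [0.12   0.1602] 7.11 z [0.019  0.0226 0.0259]
tin rim 399 px [356. 171.] c [ 0.5978 -0.289 ] [0.0977 0.1785] 7.7 z [0.0615 0.0688 0.0742]
tin floor 1138 px [355. 176.] c [ 0.5964 -0.2814] [0.0786 0.1159] 8.54 z [0.025  0.0284 0.0332]
handle 591 px [122. 211.] c [0.5313 0.3566] [0.2474 0.0232] 9.74 z [0.0853 0.0915 0.0954]
rod 185 px [118. 175.] c [0.5968 0.3653] [0.1153 0.0195] 8.29 z [0.0794 0.0859 0.0919]
rest all 1252 px [130. 220.] c [0.4819 0.3435] [0.1454 0.0677] 6.0 z [0.0108 0.0784 0.0946]
cutter 98 px [301. 148.] c [ 0.673  -0.1285] [0.0481 0.0487] 43.54 z [0.041  0.0518 0.057 ]
shaker 137 px [313. 219.] c [ 0.4741 -0.1556] [0.0309 0.0312] 26.6 z [0.046  0.0739 0.0793]
bend [0.64789715 0.37268489 0.06504223]
rim [ 0.59196126 -0.28327811  0.02660246]
```

View pics/crop0.png

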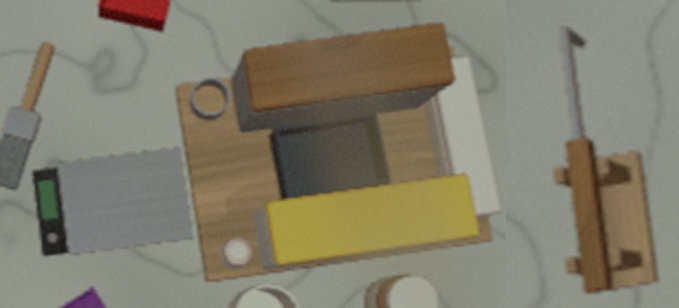

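The crop confirms it: the dark tin is in the gap, the hook lies in the rest with its bend on the far (+x) side, and the sizes match the given ones. Next I measure the hook, rest and tin more precisely in board axes.

```bash
python3 - <<'E'
from h import *
c=load('top0'); P=cloud(c); Z=P[...,2]; im=c['pixels']; hsv=cv2.cvtColor(im,cv2.COLOR_BGR2HSV)
u,v=np.meshgrid(range(512),range(384)); reg=(u>100)&(u<150)&(v>145)&(v<250)
# handle: top-surface points at z~.092
m=reg&(Z>.086)&(Z<.098)&(hsv[...,1]>90); q=P[m][:,:2].astype(np.float32); rr=cv2.minAreaRect(q); print('handle',m.sum(),rr)
m2=reg&(Z>.076)&(Z<.094)&(hsv[...,1]<80)&(v<200); q2=P[m2][:,:2]; print('rod',m2.sum(),q2.mean(0),q2[np.argmax(q2[:,0])])
f=cv2.fitLine(np.vstack([q,q2.astype(np.float32)]),cv2.DIST_HUBER,0,.01,.01).ravel(); print('line',f,np.degrees(np.arctan2(f[1],f[0])))
# rest plate
m3=reg&(Z>.004)&(Z<.03)&(hsv[...,1]>60); 
if m3.sum(): print('base',m3.sum(),cv2.minAreaRect(P[m3][:,:2].astype(np.float32)),np.median(Z[m3]))
# tin in board frame
a=np.radians(7.5); ex=np.array([np.cos(a),np.sin(a)]); ey=np.array([-ex[1],ex[0]]); M=np.array([.5782,-.173])
B=np.stack([(P[...,:2]-M)@ex,(P[...,:2]-M)@ey,Z],-1)
g=(abs(B[...,0])<.05)&(B[...,1]<0)&(B[...,1]>-.24)
q=B[g]
for y in np.arange(-.21,-.02,.01):
    s=q[(q[:,1]>y)&(q[:,1]<=y+.01)]; print(round(y,3),len(s),np.round(np.percentile(s[:,2],[5,50,95]),3), np.round([s[s[:,2]<.08][:,0].min(),s[s[:,2]<.08][:,0].max()],3))
s=q[(q[:,2]>.062)&(q[:,2]<.076)&(q[:,1]>-.12)]; near=s[s[:,1]>np.percentile(s[:,1],60)]
print('rim y max',np.sort(s[:,1])[-8:],'x',s[:,0].min(),s[:,0].max())
E
```

```text
handle 496 ((0.47742024064064026, 0.3483089804649353), (0.13840770721435547, 0.04963168874382973), 10.442834854125977)
rod 164 [0.5972542 0.3661375] [0.65378734 0.3737753 ]
line [0.9856284  0.16892798 0.5064801  0.35088858] 9.725494
base 535 ((0.4765046238899231, 0.3381617069244385), (0.1345687359571457, 0.06387713551521301), 0.20405247807502747) 0.01281731033450907
-0.21 107 [0.021 0.024 0.027] [-0.04   0.049]
-0.2 106 [0.021 0.025 0.028] [-0.039  0.05 ]
-0.19 62 [0.021 0.025 0.028] [-0.04   0.048]
-0.18 3 [0.066 0.067 0.069] [-0.034  0.023]
-0.17 244 [0.026 0.051 0.071] [-0.043  0.046]
-0.16 118 [0.025 0.029 0.07 ] [-0.043  0.047]
-0.15 112 [0.025 0.028 0.068] [-0.043  0.047]
-0.14 117 [0.025 0.029 0.07 ] [-0.044  0.046]
-0.13 122 [0.025 0.029 0.069] [-0.044  0.047]
-0.12 117 [0.026 0.028 0.069] [-0.044  0.044]
-0.11 112 [0.025 0.03  0.07 ] [-0.044  0.046]
-0.1 118 [0.025 0.029 0.069] [-0.044  0.045]
-0.09 118 [0.025 0.029 0.07 ] [-0.045  0.046]
-0.08 113 [0.025 0.029 0.069] [-0.045  0.045]
-0.07 116 [0.025 0.029 0.068] [-0.045  0.045]
-0.06 91 [0.026 0.03  0.069] [-0.045  0.046]
-0.05 84 [0.028 0.067 0.072] [-0.044  0.044]
-0.04 188 [0.022 0.027 0.069] [-0.041  0.049]
-0.03 107 [0.021 0.025 0.028] [-0.04  0.05]
rim y max [-0.03910437 -0.03908177 -0.03899361 -0.0388245  -0.03875863 -0.03864008
 -0.03851284 -0.03842805] x -0.04473584247945499 0.046021476594614065
```

```bash
python3 -m creep '[{"x":0.02,"y":-0.02,"z":-0.005,"spin":4},{"x":0.05,"y":-0.05,"z":-0.01,"spin":9},{"x":0.085,"y":-0.085,"z":-0.02,"spin":15},{"x":0.12,"y":-0.12,"z":-0.04,"spin":21},{"x":0.155,"y":-0.155,"z":-0.06,"spin":27},{"x":0.185,"y":-0.185,"z":-0.08,"spin":31},{"x":0.21,"y":-0.212,"z":-0.095,"spin":33},{"x":0.222,"y":-0.2245,"z":-0.105,"spin":33.7},{"x":0.222,"y":-0.2245,"z":-0.105,"spin":33.7},{"x":0.222,"y":-0.2245,"z":-0.105,"spin":33.7}]' 0.06 40
python3 - <<'E'
from h import *
c=snap('wrist','w1'); s=r.read_state(); print(s['ee_pos'],s['eef_rot'],s['time'])
P=cloud(c); Z=P[...,2]; hsv=cv2.cvtColor(c['pixels'],cv2.COLOR_BGR2HSV)
d=np.array([.9856,.1689]);n=np.array([-d[1],d[0]]); o=np.array([.477,.3455])
A=(P[...,:2]-o)@d; N=(P[...,:2]-o)@n
for lo,hi in((-.07,-.05),(-.03,-.015),(-.015,.015),(.015,.03),(.05,.07),(.09,.12),(.13,.165)):
    m=(A>lo)&(A<hi)&(abs(N)<.03)&(Z>.078)&(Z<.1)
    if m.sum()>5: print(lo,hi,m.sum(),np.percentile(N[m],[2,50,98]).round(4),np.median(Z[m]))
E
```

```text
time: 1.35
ee_pos: [0.4765, 0.3472, 0.1429]
eef_rot: [0.645, 0.764, 0.0, -0.0]
ft_force: [0.0, -0.3, 0.0]
width: 0.06
[0.47649127 0.34741195 0.14307887] [ 6.44939032e-01  7.64233866e-01  3.91119746e-04 -3.00421973e-04] 1.4
-0.07 -0.05 847 [-0.0074  0.0034  0.0136] 0.09214661283695802
-0.03 -0.015 618 [-0.0072  0.0034  0.0136] 0.09224944999314046
-0.015 0.015 1153 [-0.0075  0.0028  0.0137] 0.09227039848380719
0.015 0.03 261 [-0.007   0.0035  0.0142] 0.09225536402345169
0.05 0.07 560 [-0.0138  0.0028  0.0204] 0.09214555203585315
```

View pics/w1.png

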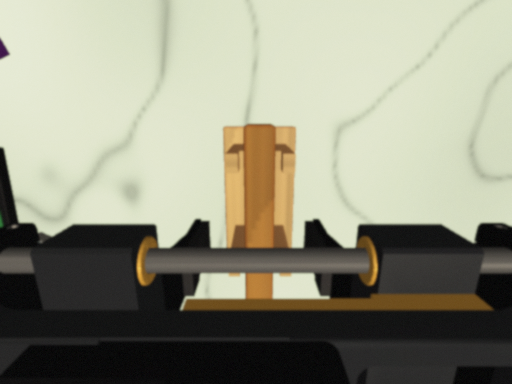

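The wrist view shows the handle centred between the fingers (column 259, with the finger midpoint at about 257) and parallel to the rest. I'll descend and grip.

```bash
python3 -m creep '[{"y":0.001,"z":-0.015},{"y":0.001,"z":-0.035},{"y":0.001,"z":-0.05},{"y":0.001,"z":-0.055},{"y":0.001,"z":-0.055},{"y":0.001,"z":-0.055}]' 0.06 40
python3 -m creep '[{"z":0},{"z":0},{"z":0},{"z":0},{"z":0},{"z":0}]' 0.0 40
python3 -m creep '[{"z":0.015},{"z":0.035},{"z":0.06},{"z":0.08},{"z":0.09},{"z":0.09}]'
```

```text
invalid input at $[0]: expected keys x, y, z, spin
invalid input at $[0]: expected keys x, y, z, spin
invalid input at $[0]: expected keys x, y, z, spin
```

```bash
python3 -m creep '[{"x":0,"y":0.001,"z":-0.015,"spin":0},{"x":0,"y":0.001,"z":-0.035,"spin":0},{"x":0,"y":0.001,"z":-0.05,"spin":0},{"x":0,"y":0.001,"z":-0.055,"spin":0},{"x":0,"y":0.001,"z":-0.055,"spin":0},{"x":0,"y":0.001,"z":-0.055,"spin":0}]' 0.06 40
python3 -m creep '[{"x":0,"y":0,"z":0,"spin":0},{"x":0,"y":0,"z":0,"spin":0},{"x":0,"y":0,"z":0,"spin":0},{"x":0,"y":0,"z":0,"spin":0},{"x":0,"y":0,"z":0,"spin":0}]' 0.0 40
python3 -c "
from h import *
s=r.read_state();print(s['ee_pos'],s['eef_rot'],s['width'])"
python3 -m creep '[{"x":0,"y":0,"z":0.015,"spin":0},{"x":0,"y":0,"z":0.035,"spin":0},{"x":0,"y":0,"z":0.06,"spin":0},{"x":0,"y":0,"z":0.08,"spin":0},{"x":0,"y":0,"z":0.09,"spin":0},{"x":0,"y":0,"z":0.09,"spin":0}]'
```

```text
time: 2.15
ee_pos: [0.4777, 0.3473, 0.0883]
eef_rot: [0.646, 0.764, 0.001, 0.0]
ft_force: [0.9, -0.5, -0.3]
width: 0.0599
time: 2.78
ee_pos: [0.4773, 0.3471, 0.0876]
eef_rot: [0.645, 0.764, 0.0, -0.0]
ft_force: [-0.4, -0.9, 0.1]
width: 0.0214
[0.47727431 0.34710631 0.08761947] [ 6.45494969e-01  7.63764512e-01  9.07951105e-05 -7.90238799e-05] 0.021407414698999865
time: 3.52
ee_pos: [0.4775, 0.3472, 0.1783]
eef_rot: [0.646, 0.764, 0.001, 0.0]
ft_force: [0.3, -0.2, -1.0]
width: 0.0218
```

```bash
python3 -m creep '[{"x":0.002,"y":-0.01,"z":0.02,"spin":-3},{"x":0.01,"y":-0.04,"z":0.04,"spin":-10},{"x":0.02,"y":-0.08,"z":0.05,"spin":-19},{"x":0.03,"y":-0.125,"z":0.055,"spin":-29},{"x":0.04,"y":-0.17,"z":0.055,"spin":-39},{"x":0.05,"y":-0.215,"z":0.055,"spin":-49},{"x":0.06,"y":-0.26,"z":0.055,"spin":-59},{"x":0.07,"y":-0.305,"z":0.055,"spin":-69},{"x":0.078,"y":-0.35,"z":0.055,"spin":-79},{"x":0.084,"y":-0.388,"z":0.055,"spin":-87},{"x":0.087,"y":-0.408,"z":0.055,"spin":-91.5},{"x":0.087,"y":-0.411,"z":0.055,"spin":-92.2}]'
python3 -m creep '[{"x":0,"y":0,"z":0,"spin":0},{"x":0,"y":0,"z":0,"spin":0}]'
python3 - <<'E'
from h import *
c=snap('top','top2'); b=snap('side','side2'); s=r.read_state(); print(s['time'],s['ee_pos'],np.degrees(2*np.arctan2(s['eef_rot'][1],s['eef_rot'][0])))
cv2.imwrite('pics/s2.png',np.hstack([cv2.resize(b['pixels'][70:230,180:370],None,fx=2,fy=2),cv2.resize(c['pixels'][110:240,220:420],(400,320))]))
a=np.radians(7.5); ex=np.array([np.cos(a),np.sin(a)]); ey=np.array([-ex[1],ex[0]]); M=np.array([.5782,-.173])
for n,q in(('top',c),('side',b)):
    P=cloud(q); B=np.stack([(P[...,:2]-M)@ex,(P[...,:2]-M)@ey,P[...,2]],-1)
    m=(abs(B[...,0])<.04)&(B[...,1]<.04)&(B[...,1]>-.12)&(B[...,2]>.158)
    k=B[m]; print(n,m.sum())
    for lo in np.arange(-.09,.04,.015):
        t=k[(k[:,1]>lo)&(k[:,1]<=lo+.015)]
        if len(t): print(round(lo,3),len(t),np.median(t,0).round(4),t[:,2].min().round(4),t[:,1].min().round(4))
E
```

```text
time: 5.03
ee_pos: [0.5642, -0.0649, 0.2328]
eef_rot: [0.998, 0.063, -0.0, -0.0]
ft_force: [0.3, 0.6, -1.9]
width: 0.0216
time: 5.28
ee_pos: [0.5643, -0.0622, 0.2325]
eef_rot: [0.998, 0.066, -0.0, -0.0]
ft_force: [0.3, -0.4, -1.4]
width: 0.0215
5.375 [ 0.5643154  -0.06279167  0.23259604] 7.522235925419936
top 140
-0.075 32 [-0.0014 -0.0644  0.2145] 0.1833 -0.0697
-0.06 27 [ 1.000e-04 -5.310e-02  2.303e-01] 0.2234 -0.0599
-0.045 27 [-2.000e-04 -3.780e-02  2.302e-01] 0.2261 -0.0448
-0.03 27 [ 0.0004 -0.023   0.2306] 0.2217 -0.0291
-0.015 27 [-1.000e-04 -6.400e-03  2.305e-01] 0.225 -0.0146
side 19
-0.075 2 [ 0.0053 -0.0624  0.1836] 0.1825 -0.063
-0.06 1 [ 0.0054 -0.0593  0.1901] 0.1901 -0.0593
0.0 5 [0.006  0.0114 0.2287] 0.2266 0.0071
0.015 11 [0.0018 0.0211 0.2311] 0.2267 0.016
```

View pics/s2.png

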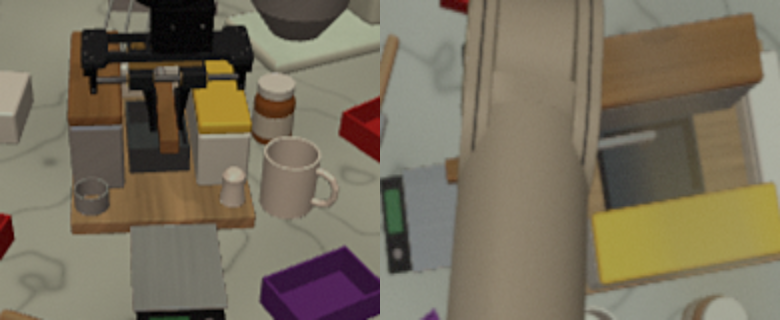

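The side view shows the hook level, with its rod pointing into the gap above the tin. The measured tip is at board (0, -65) mm, inside the tin just behind its near wall (inner face at about -44). I'll lower it in.

```bash
python3 -m creep '[{"x":0,"y":0,"z":-0.02,"spin":0},{"x":0,"y":0,"z":-0.05,"spin":0},{"x":0,"y":0,"z":-0.08,"spin":0},{"x":0,"y":0,"z":-0.105,"spin":0},{"x":0,"y":0,"z":-0.125,"spin":0},{"x":0,"y":0,"z":-0.135,"spin":0},{"x":0,"y":0,"z":-0.138,"spin":0},{"x":0,"y":0,"z":-0.138,"spin":0}]'
python3 -m creep '[{"x":-0.0005,"y":0.004,"z":0,"spin":0},{"x":-0.001,"y":0.008,"z":0,"spin":0},{"x":-0.0015,"y":0.012,"z":0,"spin":0},{"x":-0.002,"y":0.016,"z":0,"spin":0},{"x":-0.0025,"y":0.020,"z":0,"spin":0},{"x":-0.003,"y":0.025,"z":0,"spin":0},{"x":-0.004,"y":0.030,"z":0,"spin":0},{"x":-0.0045,"y":0.035,"z":0,"spin":0},{"x":-0.005,"y":0.040,"z":0,"spin":0},{"x":-0.0055,"y":0.043,"z":0,"spin":0},{"x":-0.006,"y":0.045,"z":0,"spin":0},{"x":-0.006,"y":0.045,"z":0,"spin":0}]'
cat > tin.py <<'E'
from h import *
import sys
def run(tag):
    c=snap('top',tag); b=snap('side',tag+'s'); s=r.read_state()
    a=np.radians(7.5); ex=np.array([np.cos(a),np.sin(a)]); ey=np.array([-ex[1],ex[0]]); M=np.array([.5782,-.173])
    print(s['time'],s['ee_pos'],s['ft_force'],s['width'],'tip_b',[(s['ee_pos'][:2]-M)@ex,(s['ee_pos'][:2]-M)@ey-.175])
    for n,q in(('top',c),('side',b)):
        P=cloud(q); B=np.stack([(P[...,:2]-M)@ex,(P[...,:2]-M)@ey,P[...,2]],-1)
        v=cv2.cvtColor(q['pixels'],cv2.COLOR_BGR2HSV)
        m=(abs(B[...,0])<.085)&(B[...,1]<.27)&(B[...,1]>-.2)&(B[...,2]>.061)&(B[...,2]<.0745)&(v[...,2]<85)&((abs(B[...,0])<.051)|(B[...,1]>.05))
        k=B[m]; 
        if len(k)>10: print(n,'rim',len(k),'x',np.percentile(k[:,0],[1,99]).round(4),'y',np.percentile(k[:,1],[1,99]).round(4),cv2.minAreaRect(k[:,:2].astype(np.float32)))
    return c,b
if __name__=='__main__': run(sys.argv[1])
E
python3 tin.py t3
```

```text
time: 6.38
ee_pos: [0.5647, -0.0639, 0.0951]
eef_rot: [0.998, 0.065, 0.0, -0.0]
ft_force: [-0.8, 0.0, -1.8]
width: 0.0214
time: 7.88
ee_pos: [0.5583, -0.0187, 0.0946]
eef_rot: [0.998, 0.065, 0.0, -0.0]
ft_force: [0.3, 0.8, -0.7]
width: 0.0215
7.975 [ 0.5583075  -0.01869131  0.09462215] [ 0.64803516 -0.65915554 -1.57677077] 0.021652781046913525 tip_b [np.float64(0.0004190078014742818), np.float64(-0.01941494609594313)]
top rim 193 x [-0.0443  0.0457] y [-0.1395 -0.0123] ((0.0009376741945743561, -0.07608941942453384), (0.0903569757938385, 0.12708710134029388), 0.9513791799545288)
side rim 50 x [-0.0173  0.0468] y [-0.1397  0.1665] ((0.026298819109797478, 0.015611454844474792), (0.037572454661130905, 0.3122878074645996), 9.659444808959961)
```

```bash
python3 -m creep '[{"x":-0.0007,"y":0.005,"z":0,"spin":0},{"x":-0.002,"y":0.015,"z":0,"spin":0},{"x":-0.0037,"y":0.028,"z":0,"spin":0},{"x":-0.0055,"y":0.042,"z":0,"spin":0},{"x":-0.0074,"y":0.056,"z":0,"spin":0},{"x":-0.0092,"y":0.070,"z":0,"spin":0},{"x":-0.011,"y":0.084,"z":0,"spin":0},{"x":-0.0129,"y":0.098,"z":0,"spin":0},{"x":-0.0147,"y":0.112,"z":0,"spin":0},{"x":-0.0163,"y":0.124,"z":0,"spin":0},{"x":-0.0175,"y":0.133,"z":0,"spin":0},{"x":-0.0183,"y":0.139,"z":0,"spin":0}]'
python3 tin.py t4
```

```text
time: 9.48
ee_pos: [0.5399, 0.1206, 0.0945]
eef_rot: [0.998, 0.065, 0.0, -0.0]
ft_force: [-0.0, -2.0, -2.3]
width: 0.0218
9.575 [0.53987786 0.12086679 0.09456061] [-0.09308889  0.2489703  -1.65068185] 0.021529740971318084 tip_b [np.float64(0.00036302665971937875), np.float64(0.12135476503141696)]
top rim 230 x [-0.0451  0.0444] y [-0.0004  0.127 ] ((5.0302594900131226e-05, 0.06307437270879745), (0.08992233872413635, 0.1285061091184616), 0.9332652688026428)
side rim 94 x [0.0126 0.0467] y [0.0043 0.1311] ((0.041667766869068146, 0.06984048336744308), (0.03390102460980415, 0.13074645400047302), 13.583566665649414)
```

```bash
python3 -c "
from h import *
c=load('t4');b=load('t4s')
cv2.imwrite('pics/t4v.png',np.hstack([cv2.resize(b['pixels'][80:260,180:350],(560,593))[:400],cv2.resize(c['pixels'][120:240,205:305],(240,288))[:288].repeat(1,0) if 0 else np.vstack([cv2.resize(c['pixels'][120:240,205:305],(240,288)),np.zeros((112,240,3),np.uint8)])]))"
```

```text
(no output)
```

View pics/t4v.png

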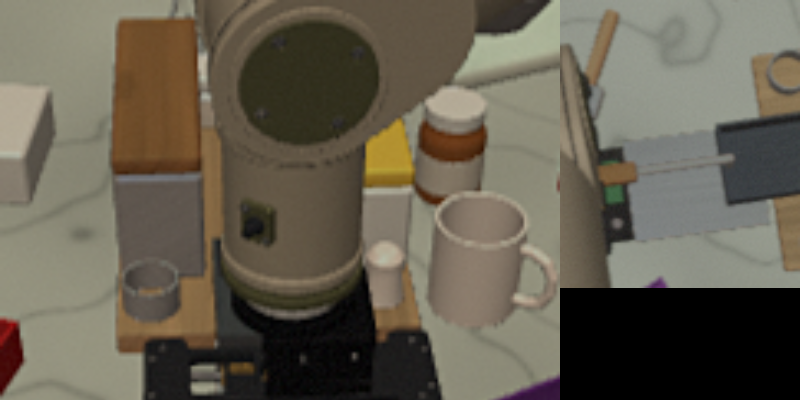

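The picture shows the tin squarely out of the gap with its front over the pan. The cutter and shaker are untouched. I'll pull it onto the pan, drifting 12 mm to the side on the way.

```bash
python3 -m creep '[{"x":-0.0015,"y":0.005,"z":0,"spin":0},{"x":-0.004,"y":0.014,"z":0,"spin":0},{"x":-0.0065,"y":0.024,"z":0,"spin":0},{"x":-0.009,"y":0.034,"z":0,"spin":0},{"x":-0.012,"y":0.044,"z":0,"spin":0},{"x":-0.0145,"y":0.054,"z":0,"spin":0},{"x":-0.017,"y":0.064,"z":0,"spin":0},{"x":-0.0195,"y":0.073,"z":0,"spin":0},{"x":-0.0215,"y":0.081,"z":0,"spin":0},{"x":-0.023,"y":0.086,"z":0,"spin":0},{"x":-0.0239,"y":0.089,"z":0,"spin":0},{"x":-0.0239,"y":0.089,"z":0,"spin":0}]'
python3 tin.py t5
```

```text
time: 11.08
ee_pos: [0.516, 0.2094, 0.0946]
eef_rot: [0.998, 0.065, 0.0, -0.0]
ft_force: [-0.0, 0.0, -0.5]
width: 0.0213
11.175 [0.51615458 0.20912717 0.09466768] [ 0.11832219 -0.28115655 -0.86316233] 0.0216270278193737 tip_b [np.float64(-0.011637012458872095), np.float64(0.2119565714848643)]
top rim 194 x [-0.056   0.0384] y [0.0899 0.2198] ((-0.008601285517215729, 0.1547154188156128), (0.08905450999736786, 0.12637127935886383), 4.153192043304443)
side rim 99 x [0.0152 0.0412] y [0.0926 0.2229] ((0.02847273088991642, 0.15840299427509308), (0.02284371294081211, 0.1316991150379181), 1.7213846445083618)
```

```bash
cat > pan.py <<'E'
from h import *
import sys
def run(tag):
    a=np.radians(7.1); ex=np.array([np.cos(a),np.sin(a)]); ey=np.array([-ex[1],ex[0]]); C=np.array([.5456,-.0187])
    c=load(tag); P=cloud(c); B=np.stack([(P[...,:2]-C)@ex,(P[...,:2]-C)@ey,P[...,2]],-1)
    v=cv2.cvtColor(c['pixels'],cv2.COLOR_BGR2HSV)[...,2]
    k=B[(abs(B[...,0])<.075)&(abs(B[...,1])<.09)&(B[...,2]>.058)&(B[...,2]<.073)&(v<95)]
    for nm,ax in(('-x',-1),('+x',1)):
        pts=[]
        for y in np.arange(-.05,.05,.01):
            s=k[(k[:,1]>y)&(k[:,1]<=y+.01)]; s=s[(s[:,0]*ax>.03)]
            if len(s)>1: pts.append((y+.005,ax*(ax*s[:,0]).max()))
        pts=np.array(pts); 
        if len(pts)>3: f=np.polyfit(*pts.T,1); print(nm,len(pts),'x at centre',f[1].round(4),'yaw deg',-np.degrees(f[0]).round(2))
    for nm,ax in(('-y',-1),('+y',1)):
        pts=[]
        for x in np.arange(-.035,.035,.01):
            s=k[(k[:,0]>x)&(k[:,0]<=x+.01)]; s=s[s[:,1]*ax>.04]
            if len(s)>1: pts.append((x+.005,ax*(ax*s[:,1]).max()))
        pts=np.array(pts)
        if len(pts)>3: f=np.polyfit(*pts.T,1); print(nm,len(pts),'y at centre',f[1].round(4),'yaw deg',np.degrees(f[0]).round(2))
if __name__=='__main__': run(sys.argv[1])
E
python3 pan.py t5
```

```text
-x 10 x at centre -0.0408 yaw deg 4.58
+x 10 x at centre 0.0479 yaw deg 3.44
-y 8 y at centre -0.0666 yaw deg 4.78
+y 8 y at centre 0.0609 yaw deg 4.45
```

The tin is on the pan at (+3.5, -3) mm with 4.3° of yaw. I'll nudge the -x wall from inside, near the rear, to straighten it.

```bash
python3 -m creep '[{"x":0.001,"y":-0.008,"z":0,"spin":0},{"x":0.003,"y":-0.028,"z":0,"spin":0},{"x":0.006,"y":-0.050,"z":0,"spin":0},{"x":0.009,"y":-0.072,"z":0,"spin":0},{"x":0.011,"y":-0.0893,"z":0,"spin":0},{"x":0.003,"y":-0.0905,"z":0,"spin":0},{"x":-0.008,"y":-0.092,"z":0,"spin":0},{"x":-0.0165,"y":-0.093,"z":0,"spin":0},{"x":-0.0195,"y":-0.0933,"z":0,"spin":0},{"x":-0.0225,"y":-0.0936,"z":0,"spin":0},{"x":-0.025,"y":-0.0939,"z":0,"spin":0},{"x":-0.025,"y":-0.0939,"z":0,"spin":0}]'
python3 tin.py t6; python3 pan.py t6
```

```text
time: 12.68
ee_pos: [0.4911, 0.1152, 0.0946]
eef_rot: [0.998, 0.065, 0.0, -0.0]
ft_force: [1.3, 1.0, -1.0]
width: 0.0217
12.775 [0.49114967 0.11517741 0.09456293] [ 1.36531183  0.44927244 -1.48921918] 0.02117192166710182 tip_b [np.float64(-0.04869090544421327), np.float64(0.1220743650535907)]
top rim 193 x [-0.0587  0.0317] y [0.0893 0.2161] ((-0.01357375830411911, 0.15255200862884521), (0.0885830819606781, 0.1267102211713791), 1.6429648399353027)
side rim 96 x [-0.0431  0.0333] y [0.0886 0.2193] ((-0.011938437819480896, 0.15066492557525635), (0.07698002457618713, 0.13297976553440094), 12.406818389892578)
-x 10 x at centre -0.0455 yaw deg 2.35
+x 10 x at centre 0.0436 yaw deg 2.09
-y 8 y at centre -0.0681 yaw deg 2.0
+y 8 y at centre 0.0587 yaw deg 1.77
```

```bash
python3 -m creep '[{"x":0.008,"y":0.001,"z":0,"spin":0},{"x":0.018,"y":0.002,"z":0,"spin":0},{"x":0.0222,"y":0.0028,"z":0,"spin":0},{"x":0.0205,"y":0.0165,"z":0,"spin":0},{"x":0.0180,"y":0.0365,"z":0,"spin":0},{"x":0.0155,"y":0.0565,"z":0,"spin":0},{"x":0.0130,"y":0.0765,"z":0,"spin":0},{"x":0.0117,"y":0.0871,"z":0,"spin":0},{"x":0.0113,"y":0.0905,"z":0,"spin":0},{"x":0.0109,"y":0.0940,"z":0,"spin":0},{"x":0.0105,"y":0.0971,"z":0,"spin":0},{"x":0.0105,"y":0.0971,"z":0,"spin":0}]'
python3 tin.py t7; python3 pan.py t7
```

```text
time: 14.28
ee_pos: [0.5016, 0.2121, 0.0946]
eef_rot: [0.998, 0.064, 0.0, -0.0]
ft_force: [0.2, -1.3, -1.7]
width: 0.022
14.375 [0.5016312  0.21213935 0.09462969] [-0.21960777 -1.17832489 -2.06041321] 0.021516628025100636 tip_b [np.float64(-0.025642974825512102), np.float64(0.2168386613647335)]
top rim 190 x [-0.0591  0.0303] y [0.0961 0.2226] ((-0.014465242624282837, 0.1592751443386078), (0.08878293633460999, 0.12657690048217773), 0.8460256457328796)
side rim 122 x [-0.0021  0.0329] y [0.0955 0.2268] ((0.015568666160106659, 0.16123385727405548), (0.1321655809879303, 0.035313863307237625), 89.90204620361328)
-x 10 x at centre -0.0463 yaw deg 1.43
+x 10 x at centre 0.0424 yaw deg 0.75
-y 8 y at centre -0.0615 yaw deg 0.97
+y 7 y at centre 0.0654 yaw deg 1.29
```

The tin is now within about 2 mm of the pan's centre with about 1° of yaw. I'll back off, lift the hook and carry it to the rest.

```bash
python3 -m creep '[{"x":0.001,"y":-0.005,"z":0,"spin":0},{"x":0.001,"y":-0.01,"z":0,"spin":0},{"x":0.001,"y":-0.01,"z":0.015,"spin":0},{"x":0.001,"y":-0.01,"z":0.04,"spin":0},{"x":0.001,"y":-0.01,"z":0.07,"spin":0},{"x":0.001,"y":-0.01,"z":0.095,"spin":0},{"x":0.001,"y":-0.01,"z":0.11,"spin":0},{"x":0.001,"y":-0.01,"z":0.115,"spin":0}]'
python3 -m creep '[{"x":0,"y":0.005,"z":0,"spin":3},{"x":0,"y":0.02,"z":0,"spin":10},{"x":0,"y":0.04,"z":0,"spin":20},{"x":-0.004,"y":0.06,"z":0,"spin":30},{"x":-0.008,"y":0.08,"z":0,"spin":40},{"x":-0.012,"y":0.1,"z":0,"spin":50},{"x":-0.016,"y":0.12,"z":0,"spin":60},{"x":-0.02,"y":0.135,"z":0,"spin":70},{"x":-0.024,"y":0.143,"z":0,"spin":80},{"x":-0.025,"y":0.145,"z":0,"spin":88},{"x":-0.025,"y":0.145,"z":0,"spin":92},{"x":-0.025,"y":0.145,"z":0,"spin":92.2}]'
python3 -m creep '[{"x":0,"y":0,"z":0,"spin":0},{"x":0,"y":0,"z":0,"spin":0}]'
python3 - <<'E'
from h import *
c=snap('top','top8'); b=snap('side','side8'); w=snap('wrist','w8'); s=r.read_state(); print(s['time'],s['ee_pos'],np.degrees(2*np.arctan2(s['eef_rot'][1],s['eef_rot'][0])),s['width'])
for q in(c,b):
    P=cloud(q); d=np.array([.9856,.1689]);n=np.array([-d[1],d[0]]); A=(P[...,:2]-s['ee_pos'][:2])@d; N=(P[...,:2]-s['ee_pos'][:2])@n
    for lo in(-.07,.055,.08,.1,.12,.14,.16):
        m=(A>lo)&(A<lo+.02)&(abs(N)<.02)&(P[...,2]>.14)&(P[...,2]<.23)
        if m.sum()>3: print(lo,m.sum(),np.median(N[m]).round(4),np.median(P[...,2][m]).round(4),A[m].max().round(4))
cv2.imwrite('pics/v8.png',np.hstack([cv2.resize(b['pixels'][150:384,170:400],(460,468)),cv2.resize(w['pixels'],(340,255),interpolation=3)[:, :].copy() if 0 else np.vstack([cv2.resize(w['pixels'],(340,255)),cv2.resize(c['pixels'][140:240,205:365],(340,213))])]))
E
```

```text
time: 15.38
ee_pos: [0.5029, 0.2024, 0.2106]
eef_rot: [0.998, 0.064, 0.001, -0.0]
ft_force: [-0.6, 0.5, -0.7]
width: 0.0216
time: 16.88
ee_pos: [0.4773, 0.3469, 0.2087]
eef_rot: [0.646, 0.764, -0.001, -0.0]
ft_force: [-0.0, -0.1, -2.0]
width: 0.0217
time: 17.12
ee_pos: [0.4776, 0.3471, 0.2094]
eef_rot: [0.646, 0.763, -0.0, -0.0]
ft_force: [-0.4, 0.3, -1.0]
width: 0.0219
17.275 [0.47760074 0.34720396 0.20956311] 99.56536221361773 0.02186114283698391
-0.07 100 -0.0047 0.2135 -0.05
0.055 43 -0.0102 0.2127 0.0749
0.08 37 -0.0022 0.2074 0.0988
0.1 35 -0.0029 0.2063 0.1194
0.12 35 -0.0026 0.2073 0.1393
0.14 36 -0.0032 0.2072 0.16
0.16 61 -0.0038 0.2045 0.1789
-0.07 91 0.0023 0.2141 -0.0522
0.055 181 0.0067 0.2128 0.0739
0.08 73 0.0031 0.2069 0.099
0.1 74 0.0024 0.2066 0.1189
0.12 76 0.0027 0.2069 0.14
0.14 76 0.0027 0.2066 0.1599
0.16 152 0.0037 0.1999 0.1799
```

View pics/v8.png

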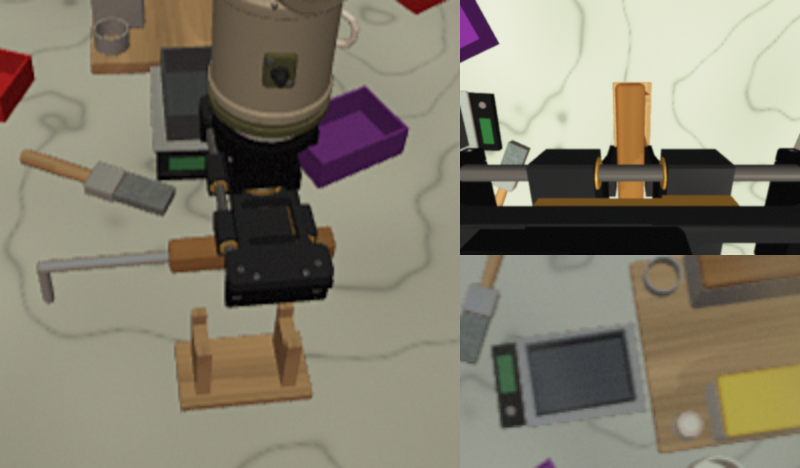

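The hook is level and unslipped above the rest, and the tin sits inside the pan. I'll lower the hook into the notches and release it.

```bash
python3 -m creep '[{"x":0,"y":0,"z":-0.02,"spin":0},{"x":0,"y":0,"z":-0.05,"spin":0},{"x":0,"y":0,"z":-0.08,"spin":0},{"x":0,"y":0,"z":-0.1,"spin":0},{"x":0,"y":0,"z":-0.111,"spin":0},{"x":0,"y":0,"z":-0.117,"spin":0},{"x":0,"y":0,"z":-0.1205,"spin":0},{"x":0,"y":0,"z":-0.1215,"spin":0},{"x":0,"y":0,"z":-0.1215,"spin":0},{"x":0,"y":0,"z":-0.1215,"spin":0}]'
```

```text
time: 18.52
ee_pos: [0.4778, 0.3473, 0.0884]
eef_rot: [0.646, 0.764, 0.0, -0.0]
ft_force: [-0.7, 0.4, -2.3]
width: 0.0214
```

```bash
python3 -m creep '[{"x":0,"y":0,"z":0,"spin":0},{"x":0,"y":0,"z":0,"spin":0},{"x":0,"y":0,"z":0,"spin":0},{"x":0,"y":0,"z":0,"spin":0},{"x":0,"y":0,"z":0,"spin":0}]' 0.06
python3 -m creep '[{"x":0,"y":0,"z":0.01,"spin":0},{"x":0,"y":0,"z":0.03,"spin":0},{"x":0,"y":0,"z":0.06,"spin":0},{"x":0,"y":0,"z":0.1,"spin":0},{"x":-0.02,"y":0.02,"z":0.14,"spin":-5},{"x":-0.05,"y":0.05,"z":0.16,"spin":-12},{"x":-0.09,"y":0.09,"z":0.16,"spin":-18},{"x":-0.13,"y":0.13,"z":0.16,"spin":-24},{"x":-0.17,"y":0.17,"z":0.16,"spin":-29},{"x":-0.2,"y":0.2,"z":0.16,"spin":-33},{"x":-0.21,"y":0.21,"z":0.16,"spin":-33},{"x":-0.21,"y":0.21,"z":0.16,"spin":-33}]'
python3 tin.py t9; python3 pan.py t9; python3 - <<'E'
from h import *
c=load('t9'); b=load('t9s'); a=load('top0'); P=cloud(c); Z=P[...,2]
o=np.array([.477,.3455]); d=np.array([.9856,.1689]); n=np.array([-d[1],d[0]])
for q in(a,c):
    P=cloud(q);A=(P[...,:2]-o)@d;N=(P[...,:2]-o)@n
    print([(np.median(N[m]).round(4),np.median(P[...,2][m]).round(4)) for m in [(A>l)&(A<l+.02)&(abs(N)<.02)&(P[...,2]>.08) for l in(-.065,-.01,.08,.11,.14)]])
df=cv2.absdiff(a['pixels'],c['pixels']).max(2)>40
nn,l,s,ce=cv2.connectedComponentsWithStats(df.astype(np.uint8)); print([(tuple(ce[i].round()),s[i,4]) for i in range(1,nn) if s[i,4]>12])
cv2.imwrite('pics/v9.png',np.hstack([cv2.resize(c['pixels'],(440,330)),cv2.resize(b['pixels'],(360,330))]))
E
```

```text
time: 19.15
ee_pos: [0.4776, 0.3472, 0.0881]
eef_rot: [0.646, 0.764, 0.0, -0.0]
ft_force: [0.4, -0.0, -0.6]
width: 0.058
time: 20.65
ee_pos: [0.2674, 0.5573, 0.2484]
eef_rot: [0.835, 0.55, 0.0, 0.0]
ft_force: [0.2, -0.7, -0.3]
width: 0.0604
20.75 [0.26941875 0.556083   0.24832776] [-0.47167499 -0.32754389  0.02785039] 0.05957794790547892 tip_b [np.float64(-0.21097515739201778), np.float64(0.588149631805567)]
top rim 206 x [-0.0588  0.0307] y [0.0955 0.2228] ((-0.01406160369515419, 0.1590706706047058), (0.08953693509101868, 0.12751737236976624), 0.5173274874687195)
side rim 305 x [-0.0574  0.0329] y [-0.139   0.2261] ((-0.010599769651889801, 0.023350775241851807), (0.08997037261724472, 0.40632399916648865), 0.8717971444129944)
-x 10 x at centre -0.0463 yaw deg 1.31
+x 10 x at centre 0.0429 yaw deg 1.35
-y 8 y at centre -0.0616 yaw deg 0.82
+y 8 y at centre 0.0652 yaw deg 1.65
[(np.float64(-0.0002), np.float64(0.0917)), (np.float64(-0.0003), np.float64(0.0927)), (np.float64(0.0001), np.float64(0.0857)), (np.float64(-0.0001), np.float64(0.0854)), (np.float64(0.0), np.float64(0.0852))]
[(np.float64(-0.0032), np.float64(0.0922)), (np.float64(-0.0017), np.float64(0.0925)), (np.float64(-0.0012), np.float64(0.0859)), (np.float64(-0.0005), np.float64(0.0858)), (np.float64(-0.0002), np.float64(0.0854))]
[((np.float64(354.0), np.float64(176.0)), np.int32(1544)), ((np.float64(261.0), np.float64(195.0)), np.int32(1604)), ((np.float64(14.0), np.float64(323.0)), np.int32(427)), ((np.float64(16.0), np.float64(322.0)), np.int32(18))]
```

View pics/v9.png

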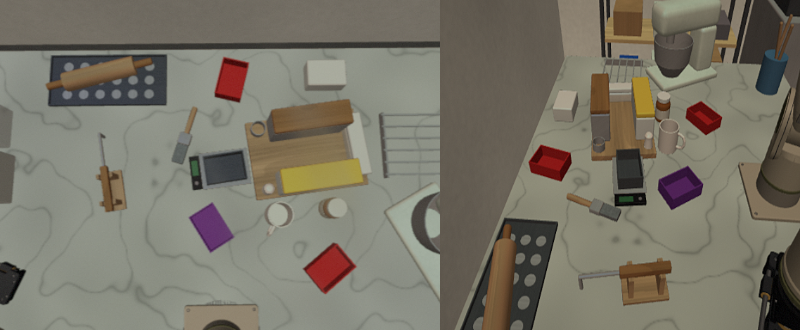

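The tin is on the pan and the hook is back in its notches with the bend down. Only the gap, pan and arm areas changed in the image, so nothing else moved.

```bash
python3 -c "
from bench import r
print(r.close_job())"
```

```text
the job is handed in; nothing more can be done
None
```

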